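# Index the marking-out turntable to its next stop and bolt it

## Robot

A 7-joint arm with a two-finger parallel gripper is mounted at the origin on the work surface. World frame = base frame: x ahead of the robot, y to its left, z up, the work surface at z = 0. Lengths are in m, angles in degrees, forces in N, time in s.
With the tool pointing down it reaches from about 0.35 to 0.9 m from the base axis. Payload 7.2 kg.
Tool frame: the origin (TCP) lies between the finger pads; the fingertips stand 11 mm ahead of it and the grasp point (between the pads) lies 8 mm behind it (ctrl.finger_overhang is the distance from the TCP to the fingertips, in m); z points along the fingers, y is the direction in which the jaws open and shut (so a half turn about z gives the same grasp; the last joint's range is limited). The gripper opens to 88 mm and grips with 3 to 60 N. Pads are 20 mm wide; open, the fingers measure 115 mm over their backs; the gripper's body (75 mm by 178 mm) begins 61 mm behind the grasp point.
Start: joints at [65.42, 23.554, -0.728, 91.456, 0.321, 64.991, -4.71], TCP at [0.221, -0.585, 0.234] pointing down, gripper open.
Joint ranges: [-169.25, 169.25], [-16.82, 113.86], [-84.01, 82.57], [7.8, 145.47], [-59.2, 239.2], [7.22, 106.19], [-163.78, 163.78]. Speed limits (degrees/s): [136.94, 136.94, 172.46, 172.46, 180, 180, 180].

## Interface

Orientations are given as [roll, pitch, yaw] about the fixed x, y, z axes, in that order (R = Rz(yaw) Ry(pitch) Rx(roll)).
In Python, from cell import status, imaging, ctrl, models gives the robot as it stands.
- The arm moves only by the tool play_rows, never from a script. Its argument "steps" is a list of rows, each a list of 3 entries, a list of its own where there are three numbers: the turn, a rotation vector about the tool's x, y, z in degrees, then the shift along the tool's x, y, z in cm, then the opening, from 0 (shut) to 1 (fully open). A call has 1 to 5 rows; each row shifts and turns the commanded pose from where the row before left it, along the tool's axes as they then stand; what a row does not reach is not made up. A row lasts 1/8 s, in which the tool goes at most 62.5 mm and 10.7 degrees, less where a joint would pass 70% of its speed; a pose out of reach is approached as far as the arm can. A call with a gripper value outside its range is refused whole. The fingers move at their own pace and stop on an object; "grip_force" is the grip in N (left out, the last holds). Time passes only in rows, so rows that do not move let the fingers close. It gives the time, the measured TCP pose, the force and the opening at its end, in the units of the state.
- status.get_obs(): the state, without advancing time (a new reading comes with each control period).
- imaging.get_image(name): name is "scene" or "top" or "wrist"; returns the picture (384x512x3 uint8, red, green, blue); there is no depth.
- imaging.calibration(name): a dict with "fx", "fy", "cx", "cy" (pixels), "R" (3x3) and "t" (3): a world point X has camera coordinates R X + t. Camera axes: x right, y down, z forward; pixel columns grow to the right and rows downward; lengths in m; the calibration is good to about 2 mm. A picture is of the moment at which its call begins: read the wrist's pose just before it. calibration takes no time and is no camera call; for the wrist camera it gives the pose at the moment of the call.
- ctrl.job_done(): hands the job in, once; it reports no verdict.
Trained networks look in the newest picture that a camera, given by its name, has taken for a name from the list of things; names that differ only in an ending like _2 or _b are one class to them, and where a whole thing is asked for, a point or a joint stands for the part that bears it (a point fixed in the world has none). Each returns a list of dicts, best first, with "p" (0 to 1); they miss things now and then, are a little off and sometimes report something else, mostly with a low value. They report only what shows in the picture. A call takes as long as a camera call. They do not tell look-alikes from the thing itself.
- models.masks_of(camera, query): "region" (384x512 bool, what is visible of it).
- models.spot_point(camera, query): "location" ([x, y, z] in m, in the coordinates of the camera as it stood for that picture, good to about 4 mm: a listed point, or the origin of a listed thing).
The state is a dict: "time": time; "joint_pos": joint angles; "joint_velocities": joint speeds; "tau": joint torques, N m; "ee_pos": TCP position; "ee_rot": TCP orientation; "contact_force": force on the tool from outside, world axes, zero at the start; "wrist_torque": the same for the moment, N m; "opening": opening from 0.0 (shut) to 1.0 (fully open).
Only numpy, scipy, OpenCV 4.12 (cv2) and the standard library are available. Lean on these libraries where they do the work, as an engineer would, in place of code of your own. Each camera call takes 0.05 s, during which the arm holds its last target.

## Task

A glass globe stands on the dividing turntable to be marked out. Turn the table slowly anticlockwise, seen from above (its spokes are there to push on), until you feel it drop into its next hidden stop, then push the locking bolt fully home so that the table is locked there. Keep the globe centred, do not touch it, and leave the other things on the bench alone.

Things in the scene. Friction and masses are not known exactly. Their poses are not given: they have to be found in the camera images.
- axis (a point): Centre of the fixed turntable, at the top of its rubber pad, 81 mm above the bench. Foot flange 108 mm radius, 10 mm high; closed grey drum housing 90 mm radius up to 55 mm; on it a steel faceplate, 98 mm radius, 58 to 78 mm above the bench. Its axes are the fixed housing's: -y points from the turntable's axis to the locking bolt, z up.
- turntable (a joint): Faceplate angle, rad, growing anticlockwise from above; starts at 0 to 0.35, between two stops. Stops are 90 degrees apart, unseen; the next lies 0.4 to 1.2 rad on. It turns stiffly (0.4 N m, about 3 N at a spoke) and stays put. At a stop a spring ball drops in a notch: the resistance fades, then the table jumps up to 0.1 rad on and seats. To push it out again takes 1.6 N m (13 N at a spoke).
- spoke0 (a point): Point to push on the first of four level spokes: on the rod's centre line, 130 mm from the axis, 70 mm above the bench. A spoke is a steel rod 12 mm thick standing out of the faceplate's rim from 98 to 150 mm from the axis, with a black ball of 22 mm at its end (to 166 mm). The spokes are 90 degrees apart, turn with the faceplate, and do not show where the hidden stops lie.
- spoke1 (a point): The same point on the second spoke, 90 degrees anticlockwise from the first.
- spoke2 (a point): The same point on the third spoke.
- spoke3 (a point): The same point on the fourth spoke.
- bolt_knob (a point): Centre of the outer end face of the bolt's round black push knob (32 mm across), 46 mm above the bench, 206 mm from the axis when drawn. Bolt: level 14 mm bar sliding straight to the axis through guide blocks on a bracket 34 mm wide, 56 mm high, reaching out to 158 mm from the axis. Fingertips following a spoke lower than that must stay 0.4 rad clear of the bracket.
- bolt (a joint): How far the bolt is pushed in, m: 0 drawn out, 0.028 fully home. It slides with about 3.5 N and stays where it is left. It goes home only while the table sits in a notch; otherwise it is stopped by the dividing plate at about 0.010.
- globe: Amber blown glass globe with a short neck, loose, standing on the pad; origin at the centre of its underside, z up. 110 mm across at its widest, 45 mm above its underside; 106 mm high with the neck, which is 42 mm across.
- gauge: Steel marking gauge (bystander): block 55 x 75 x 30 mm with a pillar, 155 mm high in all, and a thin scriber pointing 80 mm to its -x; origin at the centre of its underside.
- tin: Metal tin of brushes and pens (bystander), 72 mm across, 95 mm high, pens to 150 mm; origin at the centre of its underside.
- jacks: Glassmaker's steel jacks lying flat (bystander), 240 mm long along x, 60 mm wide, 14 mm high; origin under the middle.
- paddle: Flat wooden paddle lying down (bystander), 245 mm long along x, 85 mm wide, 16 mm high; origin under the middle.
Mind the look-alikes: they are no part of the job. What is shaped like the globe but purple or red is not meant.

How it is judged (in metres and radians):
At the end, for the whole second after the job is handed in: The bolt is pushed in by more than 24.5 of its 28 mm, with the table in the first notch anticlockwise from the start (angle between 0.6 and 1.4 rad), the globe upright on the table within 12 mm of its centre (value of joint bolt above 0.0245 m and value of joint turntable between 0.6 and 1.4 rad and horizontal distance between globe and axis below 0.012 m and angle between globe's own z axis and vertical below 0.1 rad); the robot touches nothing.
It fails at once if the table is spun faster than 2.5 rad/s (velocity of joint turntable above 2.5 rad/s or velocity of joint turntable below -2.5 rad/s).
It fails at once if the robot touches the globe (contact force between any of the fingers, the arm and globe above 0.5 N).
It fails at once if a bystander is moved by more than 25 mm (distance of any of gauge, tin, jacks, paddle from where it was at the start of the episode above 0.025 m).
It also fails if it takes over 72 s, if anything falls off the work surface, if the arm or the gripper's body presses on something with over 40 N, if the wrist force passes 120 N, or if a joint passes its speed limit or range.

## Working session

There is one attempt and no reset: what is moved stays moved. The work goes in short steps, Python scripts to look and compute and a tool call to move; the robot and the scene stay as the last step left them, time stands still between calls to the robot, and variables do not carry over. Pictures are saved under pics/ and viewed, and the job is handed in when it is done.

Besides the shell and the picture viewer there is one more tool, called after "Emit:" by a JSON object that holds its "name" and its "arguments", one argument or row to a line. play_rows: Moves the arm, as the interface text tells. Its arguments: {"type":"object","properties":{"steps":{"type":"array","items":{"type":"array"}},"grip_force":{"type":"number"}},"required":["steps"]}

```bash
ls; mkdir -p pics
python3 - <<'E'
from cell import status, imaging, ctrl, models
import cv2, numpy as np
o=status.get_obs(); print({k:np.round(v,3).tolist() for k,v in o.items()}, ctrl.finger_overhang)
for c in ["scene","top"]:
    im=imaging.get_image(c); cv2.imwrite(f"pics/{c}0.png",im[:,:,::-1])
    K=imaging.calibration(c); R=np.array(K['R']);t=np.array(K['t'])
    print(c,K['fx'],np.round(-R.T@t,3))
    for q in ["axis","spoke0","bolt_knob","globe","gauge","tin","jacks","paddle"]:
        for d in models.spot_point(c,q)[:4]:
            print(q,round(d['p'],2),np.round(R.T@(np.array(d['location'])-t),3))
E
```

```text
pics
{'time': 0.0, 'joint_pos': [65.42, 23.601, -0.728, 91.502, 0.319, 64.99, -4.709], 'joint_velocities': [0.055, -0.026, -0.026, 0.078, 0.036, 0.014, -0.043], 'tau': [0.0, -58.797, 0.641, -29.108, -0.054, 0.018, 0.0], 'ee_pos': [0.22, -0.584, 0.233], 'ee_rot': [-179.909, 0.005, 20.672], 'contact_force': [-0.31, 0.14, 0.191], 'wrist_torque': [0.012, 0.016, -0.037], 'opening': 1.003} 0.011
scene 479.1682471650609 [1.237 0.824 1.126]
axis 0.5 [ 0.371 -0.46  -0.006]
spoke0 0.77 [ 0.688 -0.027  0.067]
spoke0 0.72 [0.463 0.106 0.069]
spoke0 0.68 [0.649 0.147 0.067]
spoke0 0.67 [ 0.506 -0.075  0.067]
globe 0.92 [ 0.831  0.009 -0.001]
globe 0.69 [ 0.8    0.162 -0.002]
globe 0.63 [ 0.534  0.289 -0.001]
globe 0.59 [0.577 0.034 0.078]
gauge 0.86 [ 0.639 -0.43  -0.001]
tin 0.84 [ 0.371 -0.461 -0.004]
jacks 0.7 [ 0.602  0.422 -0.001]
paddle 0.83 [ 0.38   0.516 -0.001]
top 372.67590536480776 [ 0.35  -0.009  1.189]
axis 0.86 [0.581 0.036 0.079]
axis 0.28 [ 0.689 -0.026  0.072]
spoke0 0.97 [ 0.691 -0.028  0.066]
spoke0 0.81 [ 0.51  -0.079  0.071]
spoke0 0.69 [0.646 0.144 0.068]
spoke0 0.58 [0.463 0.102 0.067]
bolt_knob 0.64 [0.578 0.033 0.081]
bolt_knob 0.43 [ 0.614 -0.168  0.046]
bolt_knob 0.26 [0.579 0.038 0.076]
globe 0.98 [ 0.838  0.009 -0.001]
globe 0.84 [0.574 0.034 0.08 ]
globe 0.83 [ 0.53   0.289 -0.   ]
globe 0.58 [ 0.801  0.159 -0.003]
gauge 0.93 [ 0.638 -0.436 -0.001]
gauge 0.27 [0.581 0.035 0.078]
tin 0.84 [ 0.369 -0.462 -0.003]
jacks 0.74 [ 0.608  0.417 -0.001]
paddle 0.67 [0.38  0.51  0.002]
```

View pics/scene0.png

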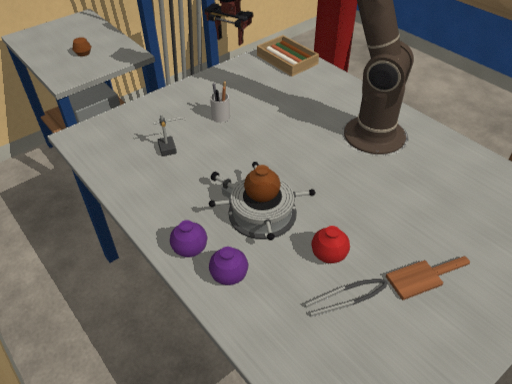

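View pics/top0.png

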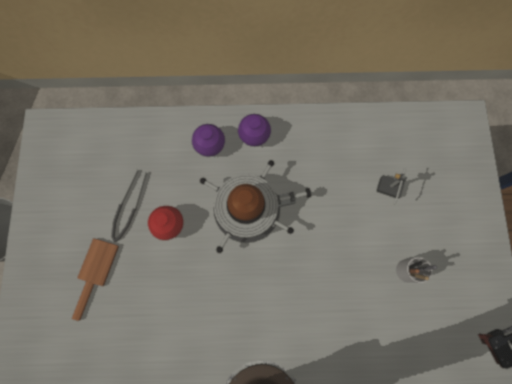

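The top view shows the turntable at (246,207) with the amber globe on it, the bolt knob at (308,192), and spoke balls at (271,163), (203,181), (220,250) and (291,230). Globe-like things: purple at (208,140) and (254,130), red at (165,223), amber on the table at (246,203). The amber one, on the pad, is the one meant. I'll confirm it in a crop and fit the geometry.

```bash
cat > h.py <<'E'
from cell import status, imaging, ctrl, models
import cv2, numpy as np
from scipy.spatial.transform import Rotation as Ro
AX=np.array([.577,.036])
def pose():
    o=status.get_obs(); return np.array(o['ee_pos']),Ro.from_euler('xyz',o['ee_rot'],degrees=True),o
def pts(c,q,n=5):
    K=imaging.calibration(c);R=np.array(K['R']);t=np.array(K['t'])
    return [(d['p'],R.T@(np.array(d['location'])-t)) for d in models.spot_point(c,q)[:n]]
def snap(c,name,box=None,s=1):
    im=imaging.get_image(c)
    if box: im=im[box[1]:box[3],box[0]:box[2]]
    im=cv2.resize(im,None,fx=s,fy=s,interpolation=cv2.INTER_CUBIC)
    cv2.imwrite(f'pics/{name}.png',im[:,:,::-1])
def spokes(c='top'):
    out=[]
    for p,x in pts(c,'spoke0',6):
        d=x[:2]-AX; out.append((round(p,2),round(float(np.hypot(*d)),3),round(float(np.degrees(np.arctan2(d[1],d[0]))),1)))
    return out
def goto(target,yaw):
    p,R,o=pose(); d=R.inv().apply(np.array(target)-p)
    T=Ro.from_euler('xyz',[180,0,yaw],degrees=True)
    print('pos',p.round(4),'rot',R.as_euler('xyz',degrees=True).round(2),'shift now cm',(d*100).round(2),'turn deg',(R.inv()*T).as_rotvec(degrees=True).round(2),'shift after turn cm',(T.inv().apply(np.array(target)-p)*100).round(2))
E
python3 - <<'E'
from h import *
snap('top','t1',(180,140,340,270),4.5)
for c in ['top','scene']:
    print(spokes(c))
    for q in ['axis','bolt_knob','bolt','globe']:
        print(c,q,[(round(p,2),x.round(3).tolist()) for p,x in pts(c,q)])
goto([.483,.127,.25],149.5)
E
```

```text
[(0.97, 0.132, 58.2), (0.96, 0.132, -121.4), (0.88, 0.128, 148.8), (0.57, 0.131, -27.7)]
top axis [(0.8, [0.581, 0.037, 0.077])]
top bolt_knob [(0.52, [0.614, -0.166, 0.048]), (0.46, [0.645, 0.146, 0.066])]Traceback (most recent call last):
  File "<stdin>", line 6, in <module>
  File "h.py", line 9, in pts
    return [(d['p'],R.T@(np.array(d['location'])-t)) for d in models.spot_point(c,q)[:n]]
                                                              ~~~~~~~~~~~~~~~~~^^^^^
ValueError: it knows: axis, bolt_knob, gauge, globe, jacks, paddle, spoke, tin
```

View pics/t1.png

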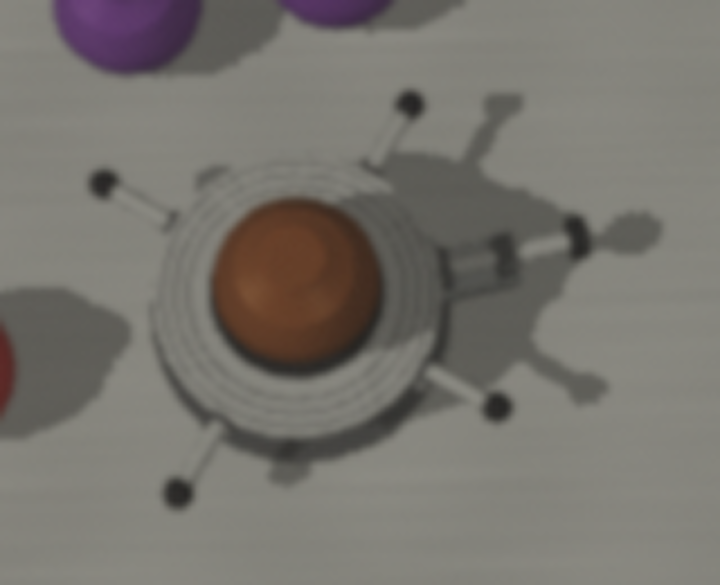

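The crop confirms the amber globe standing on the pad. The purple ones at the top and the red one at the left are on the bench. Spokes are at about 59.4° mod 90 and the bolt is at about -80°. I'll use the spoke at 149.4°, on the robot's side and clear of the bracket, pushing with closed fingers.

Emit:
{"name": "play_rows", "arguments": {
  "steps": [
    [[0,0,0],[3.3,-3.8,-0.1],0],
    [[0,0,0],[3.3,-3.8,-0.1],0],
    [[0,0,0],[3.3,-3.8,-0.1],0],
    [[0,0,0],[3.3,-3.8,-0.1],0],
    [[0,0,0],[3.3,-3.8,-0.1],0]
  ],
  "grip_force": 30
}}

```text
time: 1.72
ee_pos: [0.3084, -0.3472, 0.2389]
ee_rot: [180.0, -0.0, 20.7]
contact_force: [2.2, -1.1, -0.4]
opening: 0.472
```

Emit:
{"name": "play_rows", "arguments": {
  "steps": [
    [[0,0,0],[3.3,-3.8,-0.1],0],
    [[0,0,0],[3.3,-3.8,-0.1],0],
    [[0,0,0],[3.3,-3.8,-0.1],0],
    [[0,0,0],[3.3,-3.8,-0.1],0],
    [[0,0,0],[3.3,-3.8,-0.1],0]
  ]
}}

```text
time: 2.35
ee_pos: [0.3957, -0.1112, 0.2441]
ee_rot: [179.9, -0.0, 20.7]
contact_force: [0.8, 0.4, 0.1]
opening: 0.006
```

Emit:
{"name": "play_rows", "arguments": {
  "steps": [
    [[0,0,0],[3.3,-3.8,-0.1],0],
    [[0,0,0],[3.3,-3.8,-0.1],0],
    [[0,0,0],[3.3,-3.8,-0.1],0],
    [[0,0,0],[3.3,-3.8,-0.1],0],
    [[0,0,0],[3.3,-3.8,-0.1],0]
  ]
}}

```text
time: 2.98
ee_pos: [0.4831, 0.1247, 0.2489]
ee_rot: [180.0, -0.0, 20.6]
contact_force: [0.6, -0.2, -0.5]
opening: 0.004
```

Emit:
{"name": "play_rows", "arguments": {
  "steps": [
    [[0,0,-10],[0,0,0],0],
    [[0,0,-10],[0,0,0],0],
    [[0,0,-10],[0,0,0],0],
    [[0,0,-10],[0,0,0],0],
    [[0,0,-10],[0,0,0],0]
  ]
}}

```text
time: 3.6
ee_pos: [0.4826, 0.1232, 0.2487]
ee_rot: [180.0, 0.0, 71.0]
contact_force: [-0.2, -0.1, 0.4]
opening: 0.01
```

Emit:
{"name": "play_rows", "arguments": {
  "steps": [
    [[0,0,-10],[0,0,0],0],
    [[0,0,-10],[0,0,0],0],
    [[0,0,-10],[0,0,0],0],
    [[0,0,-10],[0,0,0],0],
    [[0,0,-10],[0,0,0],0]
  ]
}}

```text
time: 4.22
ee_pos: [0.4826, 0.1232, 0.2488]
ee_rot: [180.0, 0.0, 121.0]
contact_force: [0.1, 0.1, -0.4]
opening: 0.003
```

Run:
```python
from h import *
goto([.480,.128,.25],149.4); print(pose()[2]['joint_pos'],pose()[2]['time'])
snap('scene','s2',(120,60,440,300),2.4); print(spokes('scene'))
```

```text
pos [0.4826 0.1232 0.2488] rot [1.7999e+02 2.0000e-02 1.2099e+02] shift now cm [ 0.54  0.03 -0.12] turn deg [ 1.000e-02  2.000e-02 -2.841e+01] shift after turn cm [ 0.47  0.28 -0.12]
[ 23.04992507  17.22190234 -51.79199139 105.07619163  14.91463859
  64.82254631  -2.9291228 ] 4.225
[(0.92, 0.133, -122.4), (0.75, 0.129, -28.5), (0.69, 0.132, 146.9), (0.59, 0.134, 58.1)]
```

View pics/s2.png

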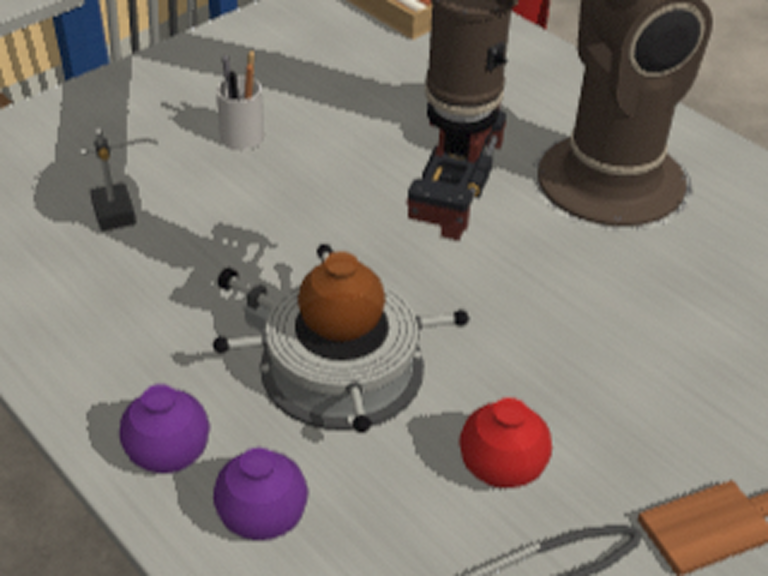

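The view shows the gripper at (460,200) in the crop, on the robot side of the turntable, with nothing disturbed. Next I'll finish the yaw and descend beside the spoke.

Emit:
{"name": "play_rows", "arguments": {
  "steps": [
    [[0,0,-9.5],[0,0,0],0],
    [[0,0,-9.5],[0,0,0],0],
    [[0,0,-9.4],[0,0,0],0],
    [[0,0,0],[0.5,0.0,3.0],0],
    [[0,0,0],[0,0,3.0],0]
  ]
}}

```text
time: 4.95
ee_pos: [0.4784, 0.1258, 0.1882]
ee_rot: [180.0, 0.1, 148.8]
contact_force: [0.3, 0.1, 0.3]
opening: 0.004
```

Run:
```python
from h import *
goto([.480,.128,.063],149.4); print(pose()[2]['joint_pos'],pose()[2]['time'])
snap('top','t3',(180,140,340,270),4.5);
```

```text
pos [0.4784 0.1258 0.1882] rot [1.7998e+02 6.0000e-02 1.4879e+02] shift now cm [-1.000e-02  2.700e-01  1.252e+01] turn deg [ 0.02  0.06 -0.61] shift after turn cm [-0.03  0.27 12.52]
[ 24.22321552  22.6842211  -55.4667213  109.73098434  21.84391238
  58.81076453  18.01349768] 4.95
```

View pics/t3.png

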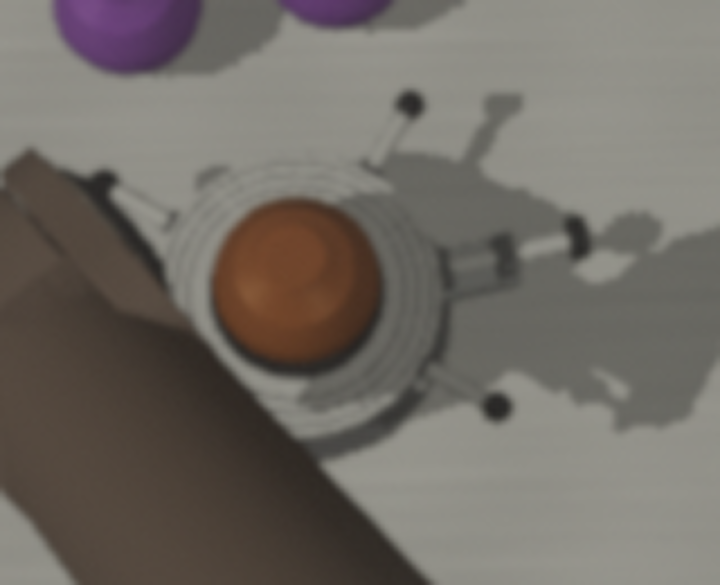

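The forearm covers the near side. The globe and the other spokes are clear. I'll descend and check for contact.

Emit:
{"name": "play_rows", "arguments": {
  "steps": [
    [[0,0,-0.6],[0,0.4,0],0],
    [[0,0,0],[0,0,4.0],0],
    [[0,0,0],[0,0,4.0],0],
    [[0,0,0],[0,0,3.0],0],
    [[0,0,0],[0,0,1.5],0]
  ]
}}

```text
time: 5.62
ee_pos: [0.4809, 0.1296, 0.0635]
ee_rot: [180.0, 0.0, 149.6]
contact_force: [0.1, 0.3, 0.1]
opening: 0.005
```

Run:
```python
from h import *
goto([.480,.128,.063],149.4); print(pose()[2]['joint_pos'],pose()[2]['time'],pose()[2]['contact_force'])
snap('scene','s4',(200,130,360,260),4.5); print(spokes('scene'))
```

```text
pos [0.4809 0.1296 0.0635] rot [1.7999e+02 1.0000e-02 1.4961e+02] shift now cm [-0.01 -0.18  0.05] turn deg [0.01 0.01 0.21] shift after turn cm [-0.01 -0.18  0.05]
[ 16.19012198  32.66123328 -47.51382323 115.76149397  33.57960532
  46.02481784   8.46600907] 5.625 [0.06299658 0.25080709 0.11728349]
[(0.8, 0.136, 57.5), (0.76, 0.134, -121.8), (0.63, 0.126, -28.8), (0.21, 0.002, -107.7)]
```

View pics/s4.png

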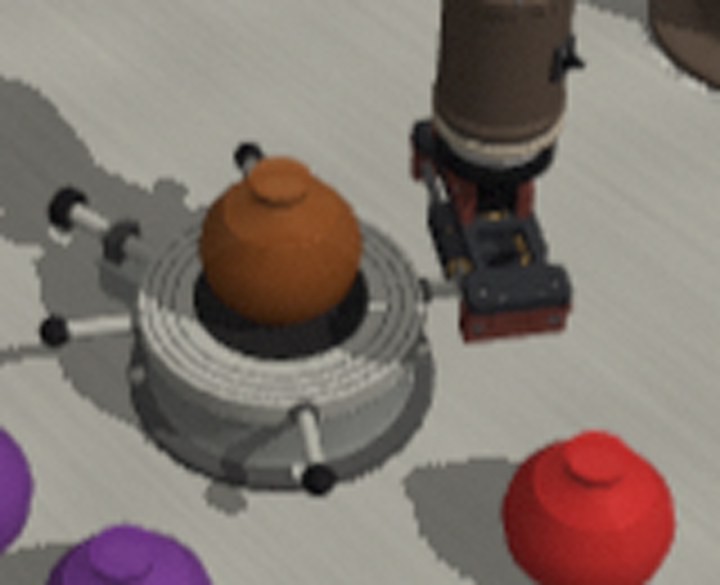

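The crop shows the closed fingers (510,310) just clockwise of the spoke, clear of the globe. Now I'll ease up to contact.

Emit:
{"name": "play_rows", "arguments": {
  "steps": [
    [[0,0,0],[0,-0.35,0],0],
    [[0,0,0],[0,-0.25,0],0],
    [[0,0,0],[0,-0.25,0],0],
    [[0,0,0],[0,-0.2,0],0]
  ]
}}

```text
time: 6.22
ee_pos: [0.4751, 0.1199, 0.064]
ee_rot: [180.0, 0.0, 149.6]
contact_force: [0.2, -0.4, 0.5]
opening: 0.005
```

Emit:
{"name": "play_rows", "arguments": {
  "steps": [
    [[0,0,-1],[0.03,-0.23,0],0],
    [[0,0,-1],[0.03,-0.23,0],0],
    [[0,0,-1],[0.03,-0.23,0],0]
  ]
}}

```text
time: 6.6
ee_pos: [0.472, 0.1166, 0.064]
ee_rot: [179.7, 0.0, 152.8]
contact_force: [5.3, 8.4, -5.5]
opening: 0.006
```

Emit:
{"name": "play_rows", "arguments": {
  "steps": [
    [[0,0,-1],[0.03,-0.23,0],0],
    [[0,0,-1],[0.03,-0.23,0],0],
    [[0,0,-1],[0.03,-0.23,0],0]
  ]
}}

```text
time: 6.98
ee_pos: [0.4682, 0.1115, 0.0641]
ee_rot: [179.7, 0.0, 155.8]
contact_force: [4.1, 8.7, -4.3]
opening: 0.001
```

```bash
cat >> h.py <<'E'
def orb():
    p,R,o=pose(); d=p[:2]-AX; y=R.as_euler('xyz',degrees=True)[2]; c,s=np.cos(np.radians(y)),np.sin(np.radians(y))
    F=np.array(o['contact_force'])
    print('t',round(o['time'],2),'yaw',round(y,2),'p tool mm',np.round([1e3*(d@[c,s]),1e3*(d@[s,-c])],1),'z',round(p[2],4),'F x,y',np.round([F[:2]@[c,s],F[:2]@[s,-c]],2),'TCP ang',round(np.degrees(np.arctan2(d[1],d[0])),1),'j',np.round(o['joint_pos'],0))
E
python3 -c "
from h import *
orb()"
```

```text
t 6.97 yaw 155.82 p tool mm [130.2  24.3] z 0.0641 F x,y [-0.17  9.64] TCP ang 145.2 j [ 20.  32. -50. 118.  34.  45.  15.]
```

Run:
```python
from h import *
snap('scene','s5',(200,130,360,260),4.5); print(spokes('scene'));print(spokes('top'))
orb()
```

```text
[(0.8, 0.134, 60.3), (0.74, 0.134, 150.2), (0.64, 0.13, -118.5), (0.63, 0.129, -27.6), (0.54, 0.521, 111.8)]
[(0.9, 0.133, -121.0), (0.74, 0.128, 57.0), (0.7, 0.13, -28.7)]
t 7.12 yaw 155.74 p tool mm [130.4  22.5] z 0.0639 F x,y [0.77 3.75] TCP ang 146.0 j [ 20.  32. -50. 118.  34.  45.  15.]
```

View pics/s5.png

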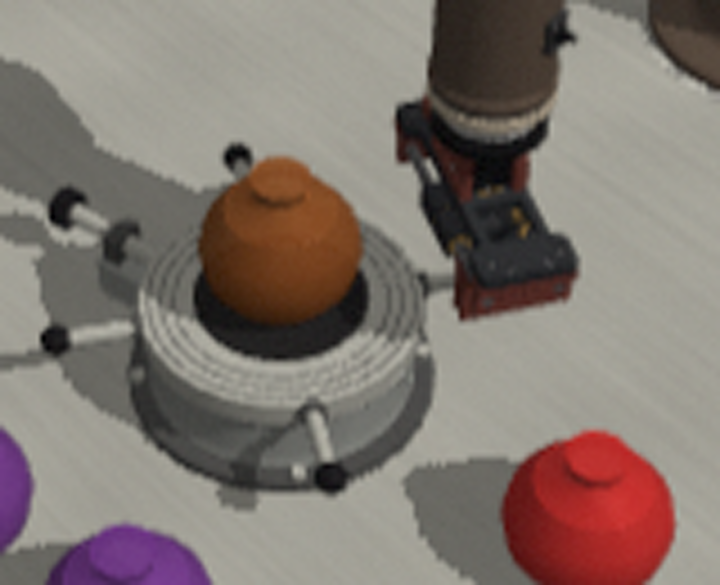

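The spokes moved about 3° (front ball (318,480) → (332,476)), so the table is turning with the push. I'll continue the orbit.

Emit:
{"name": "play_rows", "arguments": {
  "steps": [
    [[0,0,-1],[0.03,-0.23,0],0],
    [[0,0,-1],[0.03,-0.23,0],0],
    [[0,0,-1],[0.03,-0.23,0],0],
    [[0,0,-1],[0.03,-0.23,0],0],
    [[0,0,-1],[0.03,-0.23,0],0]
  ]
}}

```text
time: 7.75
ee_pos: [0.4616, 0.1007, 0.064]
ee_rot: [179.8, 0.0, 160.8]
contact_force: [1.3, 8.8, -0.1]
opening: 0.004
```

Emit:
{"name": "play_rows", "arguments": {
  "steps": [
    [[0,0,-1],[0.03,-0.23,0],0],
    [[0,0,-1],[0.03,-0.23,0],0],
    [[0,0,-1],[0.03,-0.23,0],0],
    [[0,0,-1],[0.03,-0.23,0],0],
    [[0,0,-1],[0.03,-0.23,0],0]
  ]
}}

```text
time: 8.38
ee_pos: [0.4562, 0.0899, 0.0639]
ee_rot: [179.9, -0.0, 165.8]
contact_force: [-1.1, 6.3, 1.5]
opening: 0.006
```

```bash
python3 -c "
from h import *
orb()"
```

```text
t 8.38 yaw 165.8 p tool mm [130.4  22.6] z 0.0639 F x,y [2.59 5.88] TCP ang 156.0 j [ 24.  32. -52. 120.  36.  45.  26.]
```

Emit:
{"name": "play_rows", "arguments": {
  "steps": [
    [[0,0,-1],[0.03,-0.23,0],0],
    [[0,0,-1],[0.03,-0.23,0],0],
    [[0,0,-1],[0.03,-0.23,0],0],
    [[0,0,-1],[0.03,-0.23,0],0],
    [[0,0,-1],[0.03,-0.23,0],0]
  ]
}}

```text
time: 9.0
ee_pos: [0.4519, 0.0792, 0.0638]
ee_rot: [179.9, -0.0, 170.8]
contact_force: [-2.2, 7.8, 2.0]
opening: 0.004
```

Emit:
{"name": "play_rows", "arguments": {
  "steps": [
    [[0,0,-1],[0.03,-0.23,0],0],
    [[0,0,-1],[0.03,-0.23,0],0],
    [[0,0,-1],[0.03,-0.23,0],0]
  ]
}}

```text
time: 9.38
ee_pos: [0.4499, 0.072, 0.0638]
ee_rot: [179.9, -0.0, 173.8]
contact_force: [-2.2, 5.5, 3.5]
opening: 0.008
```

Run:
```python
from h import *
orb()
snap('scene','s6',(200,130,360,260),4.5); print(spokes('scene'));print(spokes('top'));orb()
```

```text
t 9.38 yaw 173.8 p tool mm [130.3  22. ] z 0.0638 F x,y [2.76 5.27] TCP ang 164.2 j [ 28.  32. -55. 121.  37.  46.  34.]
[(0.96, 0.132, -100.5), (0.82, 0.129, 169.2), (0.67, 0.129, 80.1), (0.66, 0.131, -8.2)]
[(0.9, 0.133, -121.0), (0.74, 0.128, 57.0), (0.7, 0.13, -28.7)]
t 9.53 yaw 173.71 p tool mm [130.1  20.7] z 0.0636 F x,y [2.71 3.01] TCP ang 164.7 j [ 28.  32. -55. 121.  37.  46.  34.]
```

View pics/s6.png

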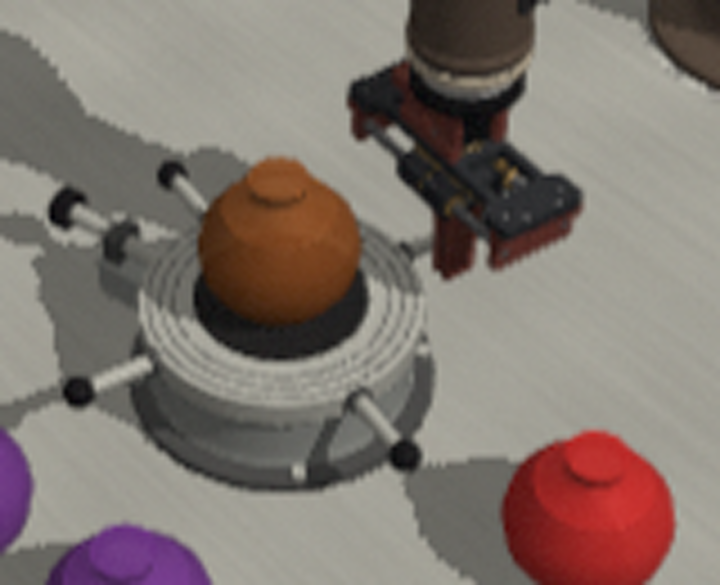

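The table has turned about 22° and the globe is still centred (280,240). From here a stop may come at any point, so I'll use shorter calls.

Emit:
{"name": "play_rows", "arguments": {
  "steps": [
    [[0,0,-1],[0.03,-0.23,0],0],
    [[0,0,-1],[0.03,-0.23,0],0],
    [[0,0,-1],[0.03,-0.23,0],0]
  ]
}}

```text
time: 9.9
ee_pos: [0.4484, 0.0648, 0.0636]
ee_rot: [179.9, -0.0, 176.8]
contact_force: [-2.4, 7.1, 1.6]
opening: 0.007
```

Emit:
{"name": "play_rows", "arguments": {
  "steps": [
    [[0,0,-1],[0.03,-0.23,0],0],
    [[0,0,-1],[0.03,-0.23,0],0],
    [[0,0,-1],[0.03,-0.23,0],0]
  ]
}}

```text
time: 10.28
ee_pos: [0.4471, 0.0579, 0.0635]
ee_rot: [179.9, -0.1, 179.8]
contact_force: [-3.2, 5.5, 1.6]
opening: 0.004
```

Emit:
{"name": "play_rows", "arguments": {
  "steps": [
    [[0,0,-1],[0.03,-0.23,0],0],
    [[0,0,-1],[0.03,-0.23,0],0],
    [[0,0,-1],[0.03,-0.23,0],0]
  ]
}}

```text
time: 10.65
ee_pos: [0.4461, 0.0511, 0.0636]
ee_rot: [179.9, -0.1, -177.2]
contact_force: [-4.2, 6.0, 2.1]
opening: 0.006
```

Emit:
{"name": "play_rows", "arguments": {
  "steps": [
    [[0,0,-1],[0.03,-0.23,0],0],
    [[0,0,-1],[0.03,-0.23,0],0],
    [[0,0,-1],[0.03,-0.23,0],0]
  ]
}}

```text
time: 11.02
ee_pos: [0.4455, 0.0445, 0.0636]
ee_rot: [179.9, -0.1, -174.2]
contact_force: [-4.1, 9.0, 3.6]
opening: -0.0
```

Emit:
{"name": "play_rows", "arguments": {
  "steps": [
    [[0,0,-1],[0.03,-0.23,0],0],
    [[0,0,-1],[0.03,-0.23,0],0],
    [[0,0,-1],[0.03,-0.23,0],0]
  ]
}}

```text
time: 11.4
ee_pos: [0.4454, 0.0372, 0.0635]
ee_rot: [179.9, -0.1, -171.2]
contact_force: [-3.8, 5.9, 1.9]
opening: 0.007
```

```bash
python3 -c "
from h import *
orb()"
```

```text
t 11.4 yaw -171.22 p tool mm [129.9  21.3] z 0.0635 F x,y [2.81 6.43] TCP ang 179.5 j [ 35.  33. -58. 122.  40.  47.  51.]
```

Emit:
{"name": "play_rows", "arguments": {
  "steps": [
    [[0,0,-1],[0.03,-0.23,0],0],
    [[0,0,-1],[0.03,-0.23,0],0],
    [[0,0,-1],[0.03,-0.23,0],0]
  ]
}}

```text
time: 11.78
ee_pos: [0.4459, 0.029, 0.0634]
ee_rot: [-180.0, -0.1, -168.3]
contact_force: [-1.7, 2.6, 0.7]
opening: 0.009
```

Resistance is fading, so I'll go on in smaller steps.

Emit:
{"name": "play_rows", "arguments": {
  "steps": [
    [[0,0,-0.5],[0.02,-0.12,0],0]
  ]
}}

```text
time: 11.9
ee_pos: [0.4462, 0.0275, 0.0634]
ee_rot: [-180.0, -0.1, -167.8]
contact_force: [-3.1, 2.0, 0.2]
opening: 0.004
```

```bash
python3 -c "
from h import *
orb()"
```

```text
t 11.9 yaw -167.81 p tool mm [129.6  19.3] z 0.0634 F x,y [2.63 2.62] TCP ang -176.3 j [ 37.  34. -59. 122.  40.  47.  55.]
```

Emit:
{"name": "play_rows", "arguments": {
  "steps": [
    [[0,0,-0.5],[0.02,-0.12,0],0],
    [[0,0,-0.5],[0.02,-0.12,0],0]
  ]
}}

```text
time: 12.15
ee_pos: [0.4472, 0.025, 0.0637]
ee_rot: [-180.0, 0.0, -166.8]
contact_force: [-0.3, 0.5, 0.2]
opening: 0.004
```

```bash
python3 -c "
from h import *
orb()"
```

```text
t 12.15 yaw -166.83 p tool mm [128.9  18.9] z 0.0637 F x,y [0.19 0.54] TCP ang -175.2 j [ 37.  34. -59. 122.  41.  47.  56.]
```

Contact force has gone to about zero, so the table has probably jumped ahead. I'll look.

Run:
```python
from h import *
snap('scene','s7',(200,130,360,260),4.5); print(spokes('scene'));orb()
snap('top','t7',(180,140,340,270),4.5); print(spokes('top'))
```

```text
[(0.96, 0.131, 12.0), (0.82, 0.132, -79.7), (0.75, 0.131, 99.2), (0.67, 0.131, -170.5)]
t 12.25 yaw -166.84 p tool mm [128.9  19. ] z 0.0637 F x,y [1.09 0.44] TCP ang -175.2 j [ 37.  34. -59. 122.  41.  47.  56.]
[(0.82, 0.127, 101.0), (0.69, 0.131, 13.2), (0.6, 0.132, -78.7)]
```

View pics/s7.png

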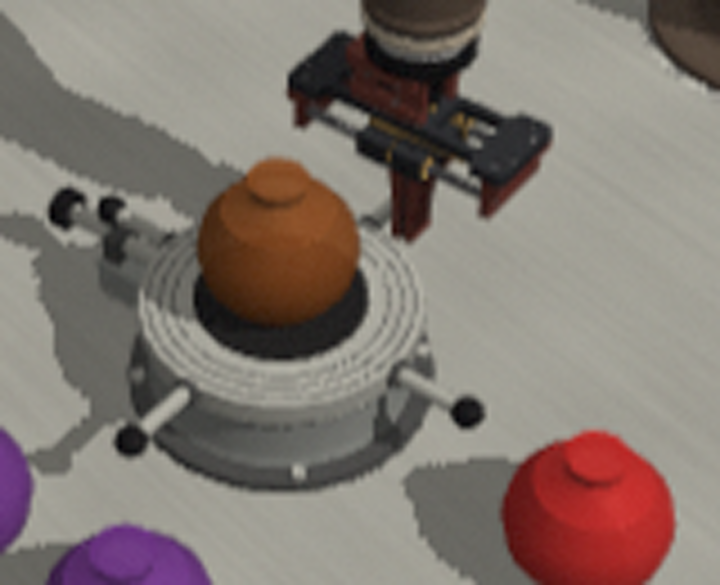

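View pics/t7.png

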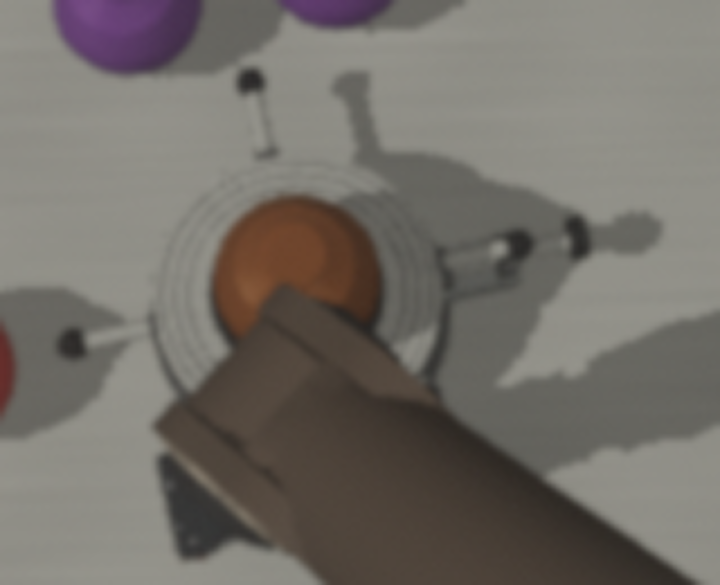

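The spoke is still close to the finger with zero force. A gentle further push will tell: fading means it's not yet at the stop, rising without motion means it's seated.

Emit:
{"name": "play_rows", "arguments": {
  "steps": [
    [[0,0,-0.5],[0.02,-0.12,0],0],
    [[0,0,-0.5],[0.02,-0.12,0],0]
  ]
}}

```text
time: 12.6
ee_pos: [0.4472, 0.0233, 0.0637]
ee_rot: [180.0, 0.0, -165.8]
contact_force: [0.8, 0.4, -0.8]
opening: 0.009
```

Run:
```python
from h import *
orb()
snap('scene','s8',(200,130,360,260),4.5); print(spokes('scene'));orb()
```

```text
t 12.6 yaw -165.78 p tool mm [128.9  19.5] z 0.0637 F x,y [-0.89  0.18] TCP ang -174.4 j [ 38.  34. -60. 122.  41.  47.  57.]
[(0.96, 0.131, -78.6), (0.91, 0.135, 13.5), (0.83, 0.13, -170.2), (0.63, 0.13, 101.6)]
t 12.7 yaw -165.82 p tool mm [129.1  19.2] z 0.0636 F x,y [ 0.2  -0.82] TCP ang -174.3 j [ 38.  34. -60. 122.  41.  47.  57.]
```

View pics/s8.png

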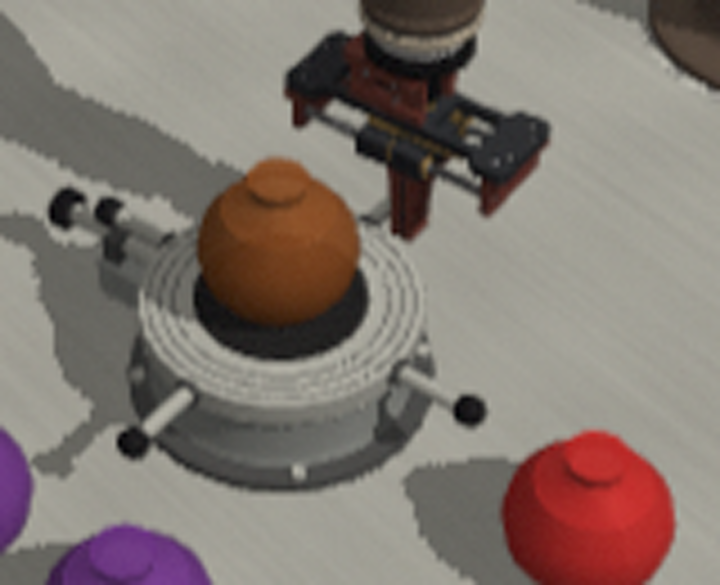

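Emit:
{"name": "play_rows", "arguments": {
  "steps": [
    [[0,0,0],[0,0,0],0],
    [[0,0,0],[0,0,0],0],
    [[0,0,0],[0,0,0],0],
    [[0,0,0],[0,0,0],0]
  ]
}}

```text
time: 13.2
ee_pos: [0.4471, 0.0232, 0.0636]
ee_rot: [-180.0, -0.0, -165.8]
contact_force: [-0.5, -0.4, -0.9]
opening: 0.004
```

Run:
```python
from h import *
orb()
snap('scene','s9',(200,130,360,260),4.5); print(spokes('scene'));orb()
a=cv2.imread('pics/s8.png').astype(int);b=cv2.imread('pics/s9.png').astype(int);a7=cv2.imread('pics/s7.png').astype(int)
cv2.imwrite('pics/cmp.png',np.vstack([x[340:480,90:520] for x in (a7,a,b)]))
print(np.abs(a-b).max(),(np.abs(a-b).sum(2)>40).sum(),(np.abs(a-a7).sum(2)>40).sum())
```

```text
t 13.2 yaw -165.83 p tool mm [129.1  19.4] z 0.0636 F x,y [ 0.58 -0.29] TCP ang -174.4 j [ 38.  34. -60. 122.  41.  47.  57.]
[(0.93, 0.13, -77.5), (0.84, 0.135, 13.8), (0.7, 0.132, 101.5), (0.67, 0.128, -169.9)]
t 13.3 yaw -165.82 p tool mm [129.1  19.4] z 0.0636 F x,y [0.33 0.31] TCP ang -174.4 j [ 38.  34. -60. 122.  41.  47.  57.]
69 3804 14640[ WARN:0@1.756] global loadsave.cpp:1063 imwrite_ Unsupported depth image for selected encoder is fallbacked to CV_8U.
```

View pics/cmp.png

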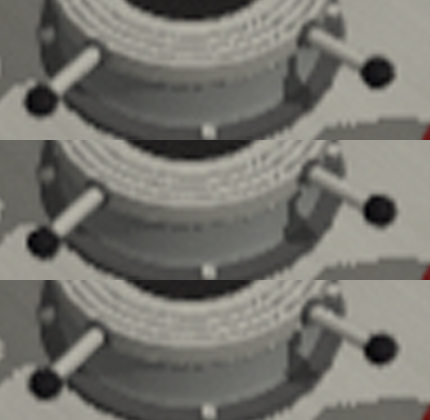

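Front-left ball goes (39,101) → (43,102) → (46,104) between frames with the finger off it. The table is drifting into its notch by itself, so I'll give it time.

Emit:
{"name": "play_rows", "arguments": {
  "steps": [
    [[0,0,0],[0,0.1,0],0],
    [[0,0,0],[0,0.1,0],0],
    [[0,0,0],[0,0,0],0],
    [[0,0,0],[0,0,0],0],
    [[0,0,0],[0,0,0],0]
  ]
}}

```text
time: 13.92
ee_pos: [0.4466, 0.0251, 0.0636]
ee_rot: [-180.0, -0.0, -165.8]
contact_force: [0.4, 0.2, -0.3]
opening: 0.006
```

Emit:
{"name": "play_rows", "arguments": {
  "steps": [
    [[0,0,0],[0,0,0],0],
    [[0,0,0],[0,0,0],0],
    [[0,0,0],[0,0,0],0],
    [[0,0,0],[0,0,0],0],
    [[0,0,0],[0,0,0],0]
  ]
}}

```text
time: 14.55
ee_pos: [0.4466, 0.0251, 0.0636]
ee_rot: [-180.0, -0.0, -165.8]
contact_force: [-0.2, -0.0, -0.7]
opening: 0.006
```

```bash
cat >> h.py <<'E'
def balls():
    im=imaging.get_image('scene'); g=cv2.cvtColor(im,cv2.COLOR_RGB2GRAY).astype(float)
    out=[]
    for x0,y0,x1,y1 in [(221,218,242,238),(294,210,316,232)]:
        w=np.clip(60-g[y0:y1,x0:x1],0,None); yy,xx=np.mgrid[y0:y1,x0:x1]; out+= [round((w*xx).sum()/w.sum(),2),round((w*yy).sum()/w.sum(),2)]
    return im,out
E
python3 - <<'E'
from h import *
orb()
im,b=balls(); print(b,spokes('scene'))
cv2.imwrite('pics/s10.png',cv2.resize(im[130:260,200:360],None,fx=4.5,fy=4.5,interpolation=cv2.INTER_CUBIC)[:,:,::-1])
c=[cv2.imread(f'pics/{n}.png')[340:480,90:520] for n in ('s8','s9','s10')]
cv2.imwrite('pics/cmp2.png',np.vstack(c))
E
```

```text
t 14.55 yaw -165.82 p tool mm [129.1  21.4] z 0.0636 F x,y [0.2  0.05] TCP ang -175.2 j [ 38.  34. -60. 122.  41.  47.  57.]
[np.float64(230.65), np.float64(226.9), np.float64(303.72), np.float64(220.57)] [(0.95, 0.131, 100.8), (0.7, 0.13, -78.3), (0.66, 0.136, 13.7), (0.62, 0.131, -169.4)]
```

View pics/cmp2.png

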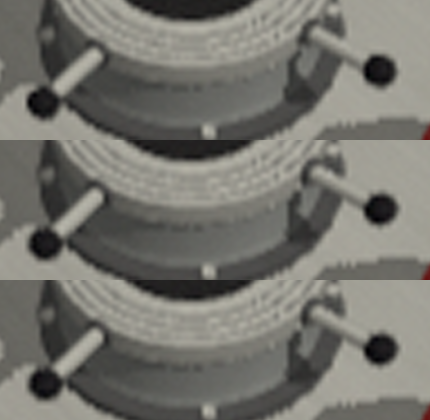

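The last two frames are identical (left ball (46,384), right (380,348)): the table is at rest about 44° (0.77 rad) from the start. Now I'll back off, lift and go round to the bolt.

Emit:
{"name": "play_rows", "arguments": {
  "steps": [
    [[0,0,0],[0.3,0.8,0],0],
    [[0,0,0],[0.3,0.5,-1.0],0],
    [[0,0,0],[0,0,-5.5],0],
    [[0,0,0],[0,0,-5.5],0],
    [[0,0,0],[0,0,-5.5],0]
  ]
}}

```text
time: 15.28
ee_pos: [0.4368, 0.0371, 0.2407]
ee_rot: [-180.0, -0.0, -165.7]
contact_force: [0.5, -0.3, 0.3]
opening: 0.004
```

Emit:
{"name": "play_rows", "arguments": {
  "steps": [
    [[0,0,0],[0,0,-4.5],0],
    [[0,0,10],[0,0,0],0],
    [[0,0,10],[0,0,0],0],
    [[0,0,10],[0,0,0],0],
    [[0,0,10],[0,0,0],0]
  ]
}}

```text
time: 15.9
ee_pos: [0.437, 0.037, 0.2841]
ee_rot: [-180.0, 0.0, 153.9]
contact_force: [-0.4, -0.6, 0.1]
opening: 0.006
```

Emit:
{"name": "play_rows", "arguments": {
  "steps": [
    [[0,0,10],[0,0,0],0],
    [[0,0,10],[0,0,0],0],
    [[0,0,10],[0,0,0],0],
    [[0,0,10],[0,0,0],0],
    [[0,0,10],[0,0,0],0]
  ]
}}

```text
time: 16.52
ee_pos: [0.437, 0.0371, 0.284]
ee_rot: [180.0, 0.0, 103.9]
contact_force: [-0.4, -0.5, -0.7]
opening: 0.003
```

Run:
```python
from h import *
goto([.6195,-.205,.27],100); print(pose()[2]['joint_pos'],pose()[2]['time'])
snap('scene','s11',(130,60,430,285),2.6)
```

```text
pos [0.437  0.0371 0.284 ] rot [1.8000e+02 2.0000e-02 1.0392e+02] shift now cm [-27.89  11.89   1.41] turn deg [0.   0.02 3.92] shift after turn cm [-27.01  13.77   1.4 ]
[ 44.45286156   8.6937122  -60.12476659 108.86619914   8.21026389
  66.98907476  -4.69237642] 16.525
```

View pics/s11.png

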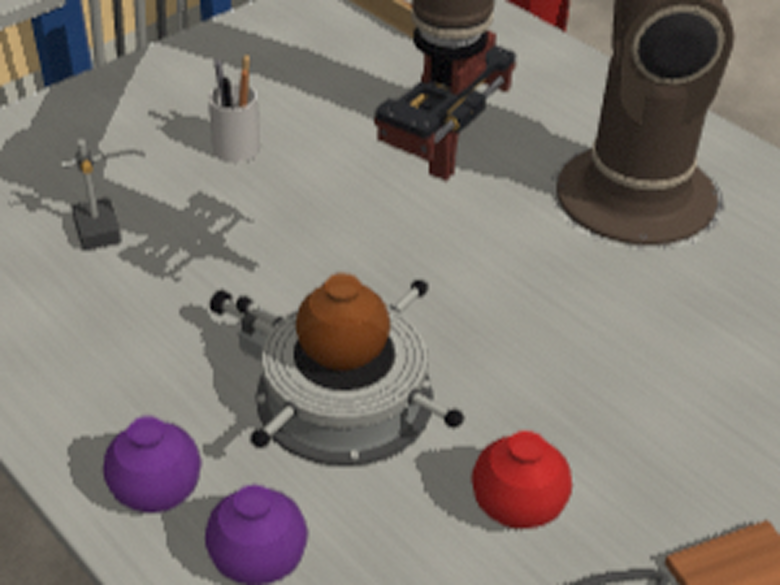

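The view is clear: all four spokes are visible, the gripper is lifted, and the globe is centred. I'll re-measure the knob now.

Run:
```python
from h import *
for c in ['scene','top']:
    im=imaging.get_image(c)
    print(c,spokes(c)); S=[x for p,x in pts(c,'spoke0',4)]; print('axis',np.mean(S,0).round(4))
    for q in ['bolt_knob','axis','globe']: print(q,[(round(p,2),x.round(3).tolist()) for p,x in pts(c,q,6)])
```

```text
scene [(0.92, 0.131, -78.5), (0.72, 0.131, -169.0), (0.7, 0.13, 102.0), (0.64, 0.13, 14.8)]
axis [0.5762 0.0377 0.0681]
bolt_knob [(0.51, [0.619, -0.164, 0.045])]
axis [(0.8, [0.58, 0.041, 0.079])]
globe [(0.9, [0.831, 0.009, -0.002]), (0.89, [0.577, 0.036, 0.08]), (0.64, [0.798, 0.162, -0.003]), (0.55, [0.533, 0.294, -0.002])]
top [(0.93, 0.136, 14.1), (0.81, 0.132, -78.3)]
axis [ 0.6562 -0.0119  0.0708]
bolt_knob [(0.61, [0.616, -0.168, 0.049])]
axis []
globe [(0.92, [0.833, 0.009, 0.001]), (0.91, [0.531, 0.285, 0.001]), (0.73, [0.384, 0.512, 0.004]), (0.66, [0.581, 0.035, 0.083]), (0.59, [0.804, 0.159, -0.001])]
```

Emit:
{"name": "play_rows", "arguments": {
  "steps": [
    [[0,0,3.9],[0,0,0],0],
    [[0,0,0],[-4.5,2.3,0.2],0],
    [[0,0,0],[-4.5,2.3,0.2],0],
    [[0,0,0],[-4.5,2.3,0.2],0],
    [[0,0,0],[-4.5,2.3,0.2],0]
  ]
}}

```text
time: 17.8
ee_pos: [0.5611, -0.126, 0.2754]
ee_rot: [-180.0, -0.0, 100.3]
contact_force: [0.9, 0.6, 0.3]
opening: 0.005
```

Emit:
{"name": "play_rows", "arguments": {
  "steps": [
    [[0,0,0],[-4.5,2.3,0.2],0],
    [[0,0,0],[-4.5,2.3,0.2],0]
  ]
}}

```text
time: 18.05
ee_pos: [0.6224, -0.2064, 0.2712]
ee_rot: [-180.0, -0.0, 100.3]
contact_force: [0.4, -0.4, 0.2]
opening: 0.008
```

Run:
```python
from h import *
goto([.6195,-.205,.048],100); print(pose()[2]['joint_pos'],pose()[2]['time'])
snap('wrist','w12',None,1.5); print([(round(p,2),x.round(3).tolist()) for p,x in pts('wrist','bolt_knob',6)],pose()[2]['time'])
```

```text
pos [ 0.6224 -0.2064  0.2712] rot [-1.7998e+02 -1.0000e-02  1.0027e+02] shift now cm [ 0.19 -0.25 22.32] turn deg [-0.02 -0.01  0.27] shift after turn cm [ 0.19 -0.26 22.32]
[ 44.60372596  32.65115795 -47.89886597  81.6277592   24.31266171
  76.41380265   5.82643936] 18.05
[(0.79, [0.621, -0.172, 0.044])] 18.15
```

View pics/w12.png

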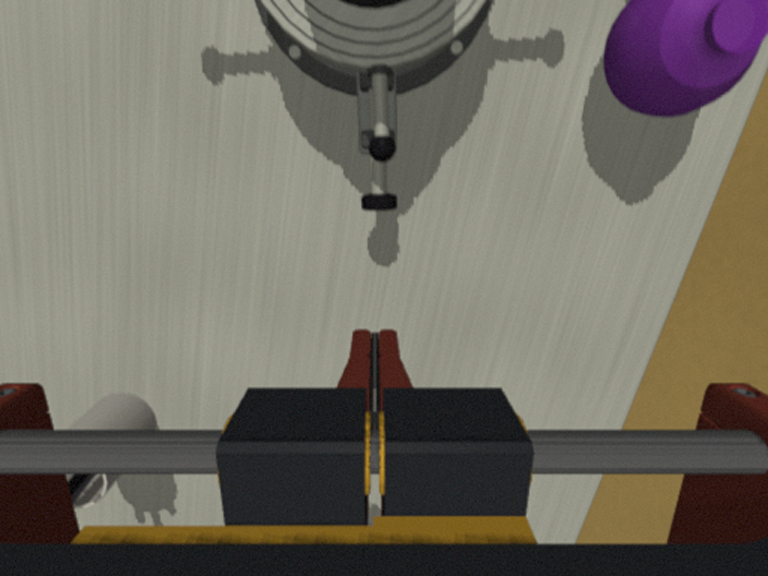

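The wrist view shows the drawn bolt knob at (379,202), straight ahead of the closed fingers (375,340), with the spoke ball (381,147) above the bar. Next I'll triangulate the knob from its pixel.

Run:
```python
from h import *
K=imaging.calibration('wrist');R=np.array(K['R']);t=np.array(K['t']);c=-R.T@t
for (u,v),z in [((379/1.5,202/1.5),.06),((379/1.5,208/1.5),.046),((381/1.5,147/1.5),.07)]:
    d=R.T@np.array([(u-K['cx'])/K['fx'],(v-K['cy'])/K['fy'],1]); X=c+d*(z-c[2])/d[2]
    p,Rt,o=pose(); print(X.round(4),'in tool cm',(Rt.inv().apply(X-p)*100).round(2), 'r',np.hypot(*(X[:2]-AX)).round(3), np.degrees(np.arctan2(*(X[:2]-AX)[::-1])).round(1))
```

```text
[ 0.6193 -0.1635  0.06  ] in tool cm [ 4.7   0.51 20.91] r 0.204 -78.0
[ 0.6205 -0.1699  0.046 ] in tool cm [ 4.06  0.53 22.31] r 0.21 -78.1
[ 0.613  -0.1198  0.07  ] in tool cm [ 9.12  0.64 19.91] r 0.16 -77.0
```

Emit:
{"name": "play_rows", "arguments": {
  "steps": [
    [[0,0,-0.7],[0,0.35,0],0],
    [[0,0,0],[0,0,5.5],0],
    [[0,0,0],[0,0,5.5],0],
    [[0,0,0],[0,0,5.5],0],
    [[0,0,0],[0,0,4.0],0]
  ]
}}

```text
time: 18.77
ee_pos: [0.624, -0.2025, 0.065]
ee_rot: [-179.9, -0.1, 101.1]
contact_force: [-0.2, -0.9, -0.1]
opening: 0.004
```

Emit:
{"name": "play_rows", "arguments": {
  "steps": [
    [[0,0,0],[0,0,1.9],0],
    [[0,0,0],[0,0,0],0]
  ]
}}

```text
time: 19.02
ee_pos: [0.6247, -0.2033, 0.0475]
ee_rot: [-180.0, -0.0, 101.0]
contact_force: [0.4, -0.3, 0.0]
opening: 0.004
```

Run:
```python
from h import *
snap('scene','s13',(180,110,340,240),4.5)
snap('wrist','w13',None,1.5);print([(round(p,2),x.round(3).tolist()) for p,x in pts('wrist','bolt_knob',6)])
orb()
```

```text
[(0.85, [0.622, -0.166, 0.045])]
t 19.18 yaw 100.99 p tool mm [-245.     2.6] z 0.0498 F x,y [-0.06 -0.71] TCP ang -78.4 j [ 41.  45. -42.  93.  35.  55.  -2.]
```

View pics/s13.png

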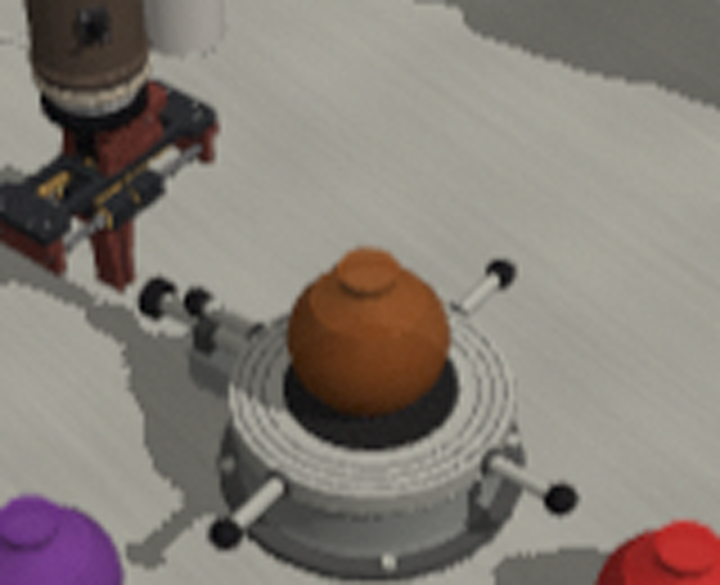

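View pics/w13.png

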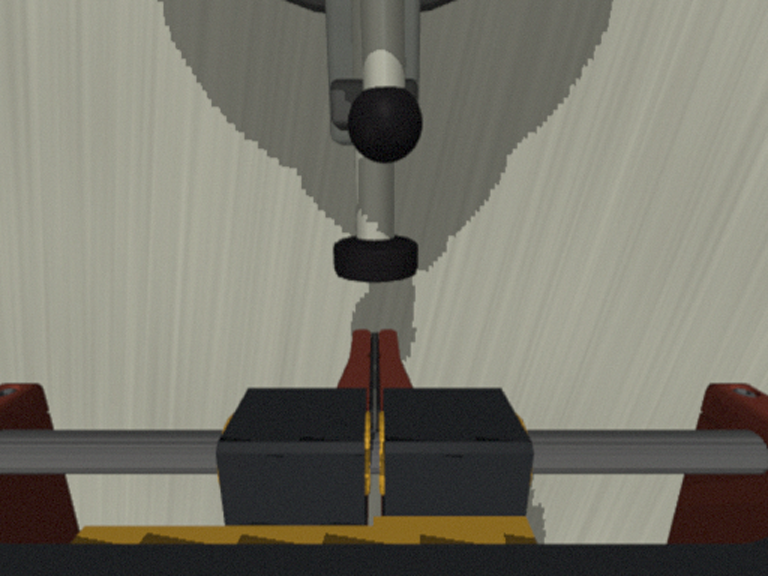

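The fingers are lined up with the knob (376,258) in the wrist view. Pushing in slowly.

Emit:
{"name": "play_rows", "arguments": {
  "steps": [
    [[0,0,0],[0.7,0,0.1],0],
    [[0,0,0],[0.7,0,0.1],0],
    [[0,0,0],[0.6,0,0],0],
    [[0,0,0],[0.4,0,0],0]
  ]
}}

```text
time: 19.68
ee_pos: [0.6204, -0.1799, 0.0458]
ee_rot: [180.0, 0.0, 101.0]
contact_force: [-0.4, -0.1, -1.0]
opening: 0.006
```

Emit:
{"name": "play_rows", "arguments": {
  "steps": [
    [[0,0,0],[0.3,0,0],0],
    [[0,0,0],[0.3,0,0],0],
    [[0,0,0],[0.3,0,0],0],
    [[0,0,0],[0.3,0,0],0]
  ]
}}

```text
time: 20.18
ee_pos: [0.6181, -0.1693, 0.0457]
ee_rot: [180.0, 0.0, 100.9]
contact_force: [0.6, -3.9, 0.6]
opening: 0.003
```

```bash
python3 -c "
from h import *
orb()"
```

```text
t 20.18 yaw 100.94 p tool mm [-209.4    1.4] z 0.0457 F x,y [-3.91 -0.11] TCP ang -78.7 j [ 39.  44. -42.  96.  35.  54.  -5.]
```

Emit:
{"name": "play_rows", "arguments": {
  "steps": [
    [[0,0,0],[0.3,0,0],0],
    [[0,0,0],[0.3,0,0],0],
    [[0,0,0],[0.2,0,0],0]
  ]
}}

```text
time: 20.55
ee_pos: [0.6165, -0.1613, 0.0457]
ee_rot: [-180.0, 0.0, 101.0]
contact_force: [0.1, -5.9, 1.3]
opening: 0.006
```

```bash
python3 -c "
from h import *
orb()"
```

```text
t 20.55 yaw 100.96 p tool mm [-201.2    1.3] z 0.0457 F x,y [-5.78 -0.97] TCP ang -78.7 j [ 38.  43. -42.  97.  35.  54.  -6.]
```

Past 14 mm with no block, so the table is in its notch. I'll continue home.

Emit:
{"name": "play_rows", "arguments": {
  "steps": [
    [[0,0,0],[0.3,0,0],0],
    [[0,0,0],[0.3,0,0],0],
    [[0,0,0],[0.2,0,0],0]
  ]
}}

```text
time: 20.92
ee_pos: [0.6148, -0.1528, 0.0457]
ee_rot: [-180.0, -0.0, 101.0]
contact_force: [-1.1, -4.2, 2.3]
opening: 0.006
```

Emit:
{"name": "play_rows", "arguments": {
  "steps": [
    [[0,0,0],[0.2,0,0],0],
    [[0,0,0],[0.2,0,0],0]
  ]
}}

```text
time: 21.18
ee_pos: [0.6143, -0.1501, 0.0456]
ee_rot: [-180.0, 0.1, 101.0]
contact_force: [0.3, -9.1, 1.7]
opening: 0.006
```

```bash
python3 -c "
from h import *
orb()"
```

```text
t 21.18 yaw 100.96 p tool mm [-189.8    1.2] z 0.0456 F x,y [-9.03 -1.45] TCP ang -78.7 j [ 37.  43. -42.  97.  35.  53.  -7.]
```

Emit:
{"name": "play_rows", "arguments": {
  "steps": [
    [[0,0,0],[0.2,0,0],0],
    [[0,0,0],[0.2,0,0],0],
    [[0,0,0],[0,0,0],0]
  ]
}}

```text
time: 21.55
ee_pos: [0.6142, -0.15, 0.0457]
ee_rot: [180.0, 0.3, 100.8]
contact_force: [2.0, -13.8, 0.2]
opening: 0.007
```

```bash
python3 -c "
from h import *
orb()
snap('wrist','w14',None,1.5);snap('scene','s14',(180,110,340,240),4.5)"
```

```text
t 21.55 yaw 100.8 p tool mm [-189.7    1.7] z 0.0457 F x,y [-13.92  -0.63] TCP ang -78.7 j [ 37.  43. -42.  98.  35.  53.  -8.]
```

View pics/w14.png

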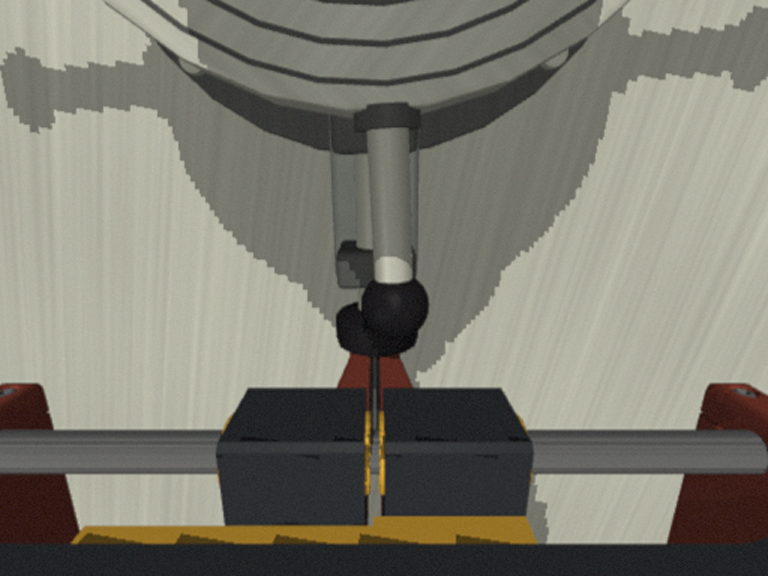

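The force rose to 14 N with no further motion at 189.7 mm: a hard stop. I'll back off along the bolt, lift and verify.

Emit:
{"name": "play_rows", "arguments": {
  "steps": [
    [[0,0,0],[-0.8,0,0],0],
    [[0,0,0],[-2.0,0,0],0],
    [[0,0,0],[-3.0,0,0],0],
    [[0,0,0],[-1.0,0,-4.0],0],
    [[0,0,0],[0,0,-5.0],0]
  ]
}}

```text
time: 22.28
ee_pos: [0.6258, -0.2136, 0.1351]
ee_rot: [-179.9, -0.1, 100.9]
contact_force: [0.6, 0.8, 0.2]
opening: 0.002
```

Emit:
{"name": "play_rows", "arguments": {
  "steps": [
    [[0,0,0],[0,0,-5.0],0],
    [[0,0,0],[0,0,-4.0],0],
    [[0,0,0],[0,0,0],0],
    [[0,0,0],[0,0,0],0]
  ]
}}

```text
time: 22.78
ee_pos: [0.6262, -0.2123, 0.2249]
ee_rot: [-180.0, -0.0, 101.0]
contact_force: [-0.4, -0.2, -0.0]
opening: 0.002
```

Run:
```python
from h import *
snap('wrist','w15',None,1.5)
print([(round(p,2),x.round(3).tolist(),np.hypot(*(x[:2]-AX)).round(3)) for p,x in pts('wrist','bolt_knob',6)])
for c in ['scene','top']:
    snap(c,c+'15',(180,110,340,240),4.5)
    print(c,spokes(c))
    for q in ['bolt_knob','axis','globe','gauge','tin']: print(q,[(round(p,2),x.round(3).tolist(),np.hypot(*(x[:2]-AX)).round(3)) for p,x in pts(c,q,6)])
orb()
```

```text
[]
scene [(0.89, 0.13, -168.2), (0.83, 0.131, -77.5), (0.77, 0.128, 102.9), (0.71, 0.133, 14.4), (0.46, 0.181, -77.8)]
bolt_knob [(0.47, [0.614, -0.141, 0.046], np.float64(0.18))]
axis [(0.75, [0.58, 0.041, 0.083], np.float64(0.006)), (0.51, [0.641, -0.427, -0.003], np.float64(0.468))]
globe [(0.97, [0.576, 0.034, 0.082], np.float64(0.002)), (0.84, [0.831, 0.009, -0.001], np.float64(0.255)), (0.8, [0.532, 0.291, 0.0], np.float64(0.259)), (0.68, [0.798, 0.162, -0.0], np.float64(0.255))]
gauge [(0.85, [0.641, -0.432, -0.005], np.float64(0.472))]
tin [(0.79, [0.37, -0.464, -0.005], np.float64(0.541))]
top [(0.94, 0.128, 103.6), (0.82, 0.13, -77.5), (0.81, 0.134, 14.1), (0.64, 0.13, -165.3)]
bolt_knob [(0.49, [0.609, -0.137, 0.046], np.float64(0.176))]
axis [(0.86, [0.581, 0.037, 0.079], np.float64(0.004)), (0.4, [0.579, 0.033, 0.083], np.float64(0.004)), (0.18, [0.451, 0.001, 0.068], np.float64(0.131))]
globe [(0.98, [0.53, 0.287, 0.0], np.float64(0.255)), (0.93, [0.835, 0.01, 0.0], np.float64(0.259)), (0.68, [0.579, 0.032, 0.085], np.float64(0.004)), (0.65, [0.8, 0.159, -0.003], np.float64(0.254))]
gauge []
tin [(0.63, [0.386, 0.512, 0.002], np.float64(0.513))]
t 23.57 yaw 100.97 p tool mm [-252.9    1.4] z 0.2257 F x,y [ 0.07 -0.6 ] TCP ang -78.7 j [ 44.  35. -47.  84.  26.  72.   6.]
```

View pics/w15.png

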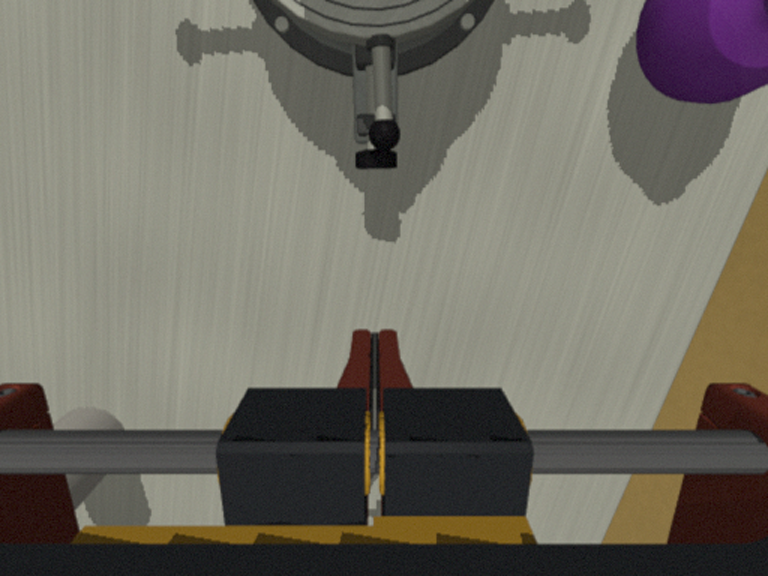

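View pics/scene15.png

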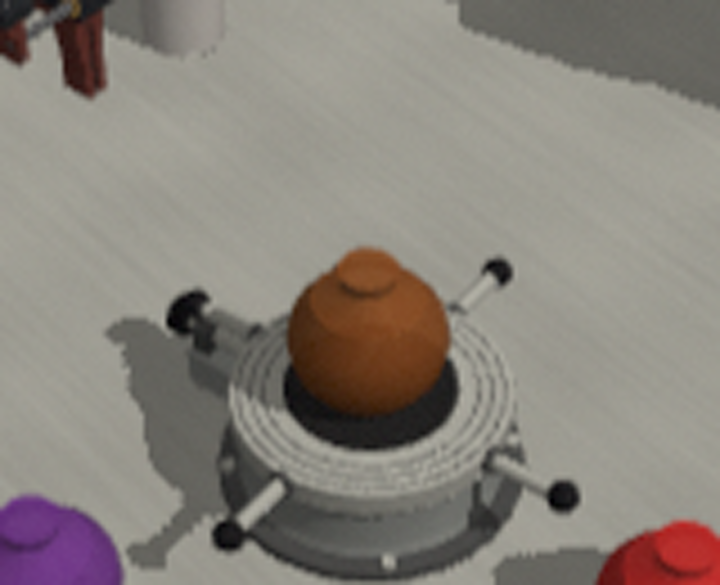

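Run:
```python
from h import *
K=imaging.calibration('wrist');R=np.array(K['R']);t=np.array(K['t']);c=-R.T@t
for (u,v),z in [((376/1.5,160/1.5),.06),((376/1.5,167/1.5),.046)]:
    d=R.T@np.array([(u-K['cx'])/K['fx'],(v-K['cy'])/K['fy'],1]); X=c+d*(z-c[2])/d[2]
    print(X.round(4),'r',np.hypot(*(X[:2]-AX)).round(4))
```

```text
[ 0.6134 -0.1322  0.06  ] r 0.1721
[ 0.6144 -0.1371  0.046 ] r 0.1771
```

All measurements agree the bolt is home: the knob is at 176–180 mm, against 206 drawn. Handing in.

```bash
python3 -c "
from h import *
print(ctrl.job_done())"
```

```text
the job is handed in; nothing more can be done
None
```

I turned the table anticlockwise into its next stop and pushed the locking bolt home. The job was handed in at about 24 s of the 72 s allowed, and no verdict came back.

- **Table:** I pushed the spoke on the robot's side with closed fingers at about 8 °/s. The push force fell from about 6 N to zero. The table then drifted the last degree or two by itself, and the frames stopped changing about 44° (0.77 rad) from the start. I felt no sharp jump.
- **Bolt:** It slid past the 10 mm blocking point at 4–6 N, which confirmed the table was in its notch. It then met a hard stop, with 14 N and no further motion.
- **Knob position:** It measures 172–180 mm from the axis, down from 204–210 mm when drawn. Estimates of the travel range from 26 to 33 mm, against 28 mm nominal. One wrist-camera search for the knob found nothing, so I measured it from its pixels instead.
- **Globe and bench:** The globe is upright and within about 4 mm of the centre. The gauge and tin are within about 5 mm of where they started (scene camera). The final top-camera searches gave no gauge and a false tin on the paddle's spot. I did not re-measure the jacks or the paddle, but the arm never went near them.
- **Robot:** It was clear of everything at hand-in, and the force reading was about zero.

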